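Back off the knurled retaining rings

TASK

The optics on the bench are to come apart for cleaning. Roll a fingertip along the knurled rims, gently and without gripping or lifting anything, to loosen the widest ring by one full turn and the narrowest ring by two full turns (counter-clockwise seen from above; do not run more than about half a turn past); each one's white dot then stands at its pointer again, within a tenth of a turn or so. Leave the middle-sized ring and everything else on the bench as it is, and finish clear of it all.

Things in the scene. Friction and masses are not known exactly. Their poses are not given: they have to be found in the camera images.
- wide_ring (a joint): turn of the wide knurled ring about its upright axis, in rad, counted over several turns (6.283 per turn); grows counter-clockwise seen from above = loosening; 0 = screwed tight, where every run starts, dot against pointer; the thread cannot turn below 0. It moves only when turned (0.06 N m of friction, no spring) and stays where left; it does not rise.
- wide_axis (a point): centre of the wide knurled ring: on its upright axis, at mid height of the ring, 89 mm above the bench. The widest ring of the three; to be backed off one full turn. The ring is dark steel, 88 mm across over its knurls (upright ridges 2 mm proud), 18 mm high, from 80 to 98 mm above the bench, on an upright tube screwed to the bench.
- wide_dot (a point): white dot 6 mm across on top of the wide ring, 38.5 mm from its axis; it turns with the ring. A black line on the fixed barrel's top is the pointer; dot and pointer are in line when tight and after every full turn.
- wide_stand: the whole fixed stand under the wide ring, with the ring; origin on its axis at bench height, x axis towards the pointer. Below the ring: a white tube 74 mm across on a 90 mm square foot 12 mm thick. Inside the ring: a fixed aluminium barrel, 68 mm across, with a glass, its top 3 mm above the ring's
- middle_ring (a joint): turn of the middle knurled ring about its upright axis, in rad, counted over several turns (6.283 per turn); grows counter-clockwise seen from above = loosening; starts anywhere; must keep its start value. It moves only when turned (0.06 N m of friction, no spring) and stays where left; it does not rise.
- middle_axis (a point): centre of the middle knurled ring: on its upright axis, at mid height of the ring, 89 mm above the bench. The middle-sized ring; to be left alone. The ring is dark steel, 68 mm across over its knurls (upright ridges 2 mm proud), 18 mm high, from 80 to 98 mm above the bench, on an upright tube screwed to the bench.
- middle_dot (a point): white dot 6 mm across on top of the middle ring, 28.5 mm from its axis; it turns with the ring. A black line on the fixed barrel's top is the pointer.
- middle_stand: the whole fixed stand under the middle ring, with the ring; origin on its axis at bench height, x axis towards the pointer. Below the ring: a white tube 54 mm across on a 90 mm square foot 12 mm thick. Inside the ring: a fixed aluminium barrel, 48 mm across, with a glass, its top 3 mm above the ring's
- narrow_ring (a joint): turn of the narrow knurled ring about its upright axis, in rad, counted over several turns (6.283 per turn); grows counter-clockwise seen from above = loosening; 0 = screwed tight, where every run starts, dot against pointer; the thread cannot turn below 0. It moves only when turned (0.06 N m of friction, no spring) and stays where left; it does not rise.
- narrow_axis (a point): centre of the narrow knurled ring: on its upright axis, at mid height of the ring, 89 mm above the bench. The narrowest ring of the three; to be backed off two full turns. The ring is dark steel, 48 mm across over its knurls (upright ridges 2 mm proud), 18 mm high, from 80 to 98 mm above the bench, on an upright tube screwed to the bench.
- narrow_dot (a point): white dot 6 mm across on top of the narrow ring, 18.5 mm from its axis; it turns with the ring. A black line on the fixed barrel's top is the pointer; dot and pointer are in line when tight and after every full turn.
- narrow_stand: the whole fixed stand under the narrow ring, with the ring; origin on its axis at bench height, x axis towards the pointer. Below the ring: a white tube 34 mm across on a 90 mm square foot 12 mm thick. Inside the ring: a fixed aluminium barrel, 28 mm across, with a glass, its top 3 mm above the ring's
- oil_bottle: small white dropper bottle, 32 mm across, 85 mm tall, standing; loose, origin at the centre of its underside; not part of the job
- eyepiece: black microscope eyepiece standing on its narrow end, 32 mm across, 50 mm tall; loose, origin at the centre of its underside; not part of the job
- objective: brass microscope objective standing nose up, 24 mm across, 42 mm tall; loose, origin at the centre of its underside; not part of the job
- lens_cap: flat black lens cap, 44 mm across, 12 mm thick; loose, origin at the centre of its underside; not part of the job
- screwdriver: small screwdriver 150 mm long, lying on the bench, under 30 mm high; loose, origin at the end-to-end middle, underneath; not part of the job
- beaker: small open glass beaker, 60 mm across, 70 mm tall; loose, origin at the centre of its underside; not part of the job
- spacer: loose plain aluminium spacer ring, 38 mm across, 12 mm thick, lying flat; loose, origin at the centre of its underside; not part of the job
Not all that is in view belongs to the job. Leave any blue or green look-alike of the wide_stand alone.

How it is judged:
By the outcome, as a careful person would: the job done as asked, in the order asked, and still so for the second after the job is handed in, with the robot touching nothing.
It also fails if it takes over 72 s, if anything falls off the work surface, if the arm or the gripper's body presses on something with over 40 N, if the wrist force passes 120 N, or if a joint passes its speed limit or range.

ROBOT

A 6-joint arm with a two-finger parallel gripper is mounted at the origin on the work surface. World frame = base frame: x ahead of the robot, y to its left, z up, the work surface at z = 0. Lengths are in m, angles in rad, forces in N, time in s.
With the tool pointing down it reaches from about 0.375 to 0.9 m from the base axis. Payload 3.1 kg.
Tool frame: the origin (TCP) lies at the centre of the arm's flange, where the gripper is bolted on; the fingertips stand 173 mm ahead of it and the grasp point (between the pads) lies 155 mm ahead of it; z points along the fingers, y is the line along which they close (so a half turn about z gives the same grasp; the last joint's range is limited). The gripper opens to 85 mm and grips with 20 to 120 N. Pads are 22 mm wide; open, the fingers measure 114 mm over their backs; the gripper's body (76 mm by 85 mm) begins 54 mm behind the grasp point. The pads swing forward as they close: fully open they stand 13 mm farther back than shut.
Start: joints at [-1.417, 0.527, 1.433, -0, 1.181, -0.178], TCP at [0.204, -0.591, 0.405] pointing down, gripper open.
Joint ranges: [-3.08, 3.08], [-0.75, 2.2], [0.22, 2.44], [-1.43, 4.57], [0, 2.65], [-2.85, 2.85]. Speed limits (rad/s): [2.79, 2.79, 3.14, 3.14, 3.14, 3.14].

INTERFACE

Orientations are given as a unit quaternion [w, x, y, z].
In Python, from cell import read_state, capture, camera_params, job_done gives the robot as it stands.
- The arm moves only by the shell command python3 -m creep 'ROWS' [FORCE]. ROWS is JSON, one flat list of numbers, 7 for each row, row after row: the finger opening in m, from 0 to 0.0854, then the shift along the tool's x, y, z in m, then the turn, a rotation vector about the tool's x, y, z in degrees. A call has 1 to 8 rows; each row shifts and turns the commanded pose from where the row before left it, along the tool's axes as they then stand; what a row does not reach is not made up. A row lasts 1/10 s, in which the tool goes at most 50 mm and 8.59 degrees, less where a joint would pass 70% of its speed; a pose out of reach is approached as far as the arm can. A call is refused whole if a number of a shift passes 0.05 or a number of a turn 8.59, either way. A call with a gripper value outside its range is refused whole. The fingers move at their own pace and stop on an object; FORCE is the grip in N (left out, the last holds). Time passes only in rows, so rows that do not move let the fingers close. It gives the time, the measured TCP pose, the force, the opening and the grip force at its end, in the units of the state.
- read_state(): the state, without advancing time (a new reading comes with each control period).
- capture(name): name is "scene" or "top" or "wrist"; returns the picture (400x640x3 uint8, red, green, blue); there is no depth.
- camera_params(name): a dict with "fx", "fy", "cx", "cy" (pixels), "extrinsics" (4x4, takes a point from camera to world coordinates). Camera axes: x right, y up, looking along -z (the intrinsics and any distortion apply to the point x, -y, -z); pixel columns grow to the right and rows downward; lengths in m; the calibration is good to about 2 mm. A picture is of the moment at which its call begins: read the wrist's pose just before it. camera_params takes no time and is no camera call; for the wrist camera it gives the pose at the moment of the call.
- job_done(): hands the job in; it is judged then, once.
The state is a dict: "time_s": time; "joint_pos": joint angles; "dq": joint speeds; "effort": joint torques, N m; "tcp_pos": TCP position; "tool_rot": TCP orientation; "wrist_force": force on the tool from outside, world axes, zero at the start; "ft_torque": the same for the moment, N m; "width": opening from 0.0 (shut) to 1.0 (fully open); "gripper_force": force on a finger pad.
Only numpy, scipy, OpenCV 4.12 (cv2) and the standard library are available. Lean on these libraries where they do the work, as an engineer would, in place of code of your own. Each camera call takes 0.05 s, during which the arm holds its last target. There are 200 camera calls.

## Working session

There is one attempt and no reset: what is moved stays moved. The work goes in short steps, Python scripts to look and compute and a shell command to move; the robot and the scene stay as the last step left them, time stands still between calls to the robot, and variables do not carry over. Pictures are saved under pics/ and viewed, at most 10 in all, crops included, and the job is handed in when it is done.

```bash
mkdir -p pics
cat > h.py <<'E'
import numpy as np,cv2
from cell import *
def snap(n,f):
    p=camera_params(n); im=capture(n); cv2.imwrite('pics/'+f,im[:,:,::-1]); return p,im
def ray(p,u,v,z):
    E=np.array(p["extrinsics"]); d=E[:3,:3]@np.array([(u-p["cx"])/p["fx"],-(v-p["cy"])/p["fy"],-1]); o=E[:3,3]
    return o+d*(z-o[2])/d[2]
def proj(p,X):
    E=np.array(p["extrinsics"]); c=E[:3,:3].T@(np.array(X)-E[:3,3]); return p["cx"]-p["fx"]*c[0]/c[2], p["cy"]+p["fy"]*c[1]/c[2]
E
python3 - <<'E'
from h import *
p,im=snap("top","top.png"); print(p)
p2,im2=snap("scene","scene.png"); print(p2)
s=read_state(); print(s)
E
```

```text
{'fx': 490.4612134381143, 'fy': 490.4612134381143, 'cx': 318.86618096614126, 'cy': 204.2072424050166, 'extrinsics': array([[ 4.93683999e-02,  9.70719359e-01, -2.35088680e-01,
         2.69587623e-01],
       [-9.98779947e-01,  4.77046869e-02, -1.27624382e-02,
        -1.42422422e-02],
       [-1.17391402e-03,  2.35431920e-01,  9.71890134e-01,
         1.19241510e+00],
       [ 0.00000000e+00,  0.00000000e+00,  0.00000000e+00,
         1.00000000e+00]])}
{'fx': 377.60125627521603, 'fy': 377.60125627521603, 'cx': 321.7508691428616, 'cy': 193.74478637277733, 'extrinsics': array([[-0.14792895, -0.58467284,  0.79766829,  1.17727147],
       [ 0.98890977, -0.09821706,  0.11140412,  0.09942711],
       [ 0.01320967,  0.80530186,  0.59271783,  0.59545309],
       [ 0.        ,  0.        ,  0.        ,  1.        ]])}
{'time_s': 0.1, 'joint_pos': array([-1.41651296e+00,  5.28346670e-01,  1.43378269e+00, -4.33487820e-06,
        1.18140414e+00, -1.78483406e-01]), 'dq': array([-0.00154362, -0.00175629, -0.00180492,  0.00249987, -0.00091146,
        0.00056675]), 'effort': array([ 1.69179493e-04, -4.43304133e+01, -1.78586286e+01, -3.19788378e-04,
        3.85724838e-03,  9.36288274e-06]), 'tcp_pos': array([ 0.20414985, -0.59038352,  0.40384474]), 'tool_rot': array([-9.70375776e-04,  9.86189586e-01,  1.65617509e-01,  9.73760506e-06]), 'wrist_force': array([-0.49335344, -0.17042578, -0.43928048]), 'ft_torque': array([-0.0042063 ,  0.01850268, -0.01351978]), 'gripper_force': 0.0, 'width': 1.0011908522597368}
```

View pics/top.png

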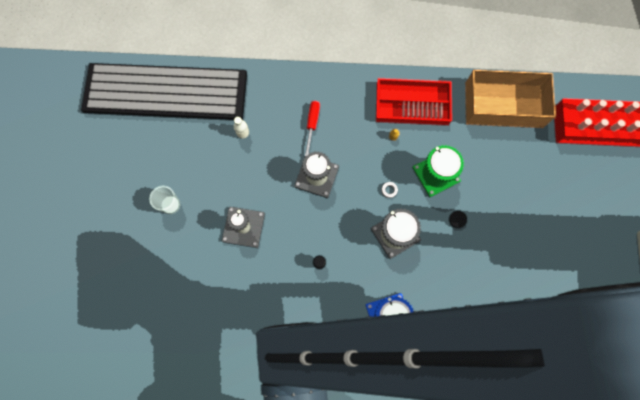

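View pics/scene.png

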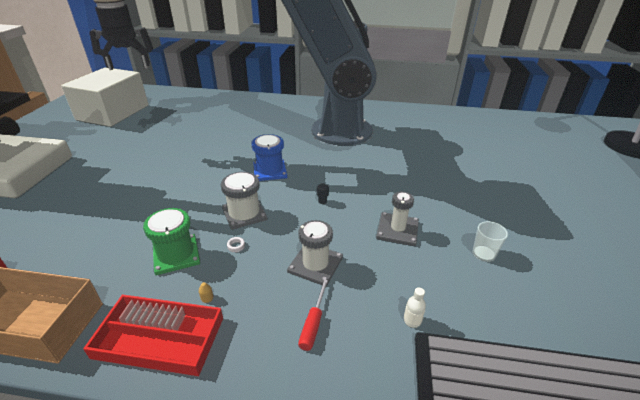

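The top view shows the narrow ring at about (237,220), the middle one at (316,167) and the wide one at (400,228). The blue and green look-alikes are at (393,310) and (444,165). I'll enlarge the view next.

Run:
```python
from h import *
im=cv2.imread('pics/top.png'); a=cv2.resize(im[188:258,205:275],None,fx=5.5,fy=5.5,interpolation=cv2.INTER_CUBIC); b=cv2.resize(im[195:265,365:435],None,fx=5.5,fy=5.5,interpolation=cv2.INTER_CUBIC)
cv2.imwrite('pics/crop.png',np.hstack([a,b]))
p=camera_params("top")
for n,u,v,z in [("nar",237,218,.1),("wide",400.5,228,.1),("mid",316.5,167,.1),("eyep",320,262,.05),("cap",458,219,.01),("spacer",390,189,.01),("blue",393,315,.1),("green",444,164,.1),("beaker",165,200,.03)]: print(n,ray(p,u,v,z).round(4))
```

```text
nar [0.4924 0.1847 0.1   ]
wide [ 0.4875 -0.1873  0.1   ]
mid [0.6228 0.01   0.1   ]
eyep [ 0.4077 -0.0087  0.05  ]
cap [ 0.535  -0.3427  0.01  ]
spacer [ 0.6034 -0.1743  0.01  ]
blue [ 0.2944 -0.173   0.1   ]
green [ 0.6448 -0.2873  0.1   ]
beaker [0.5429 0.3772 0.03  ]
```

View pics/crop.png

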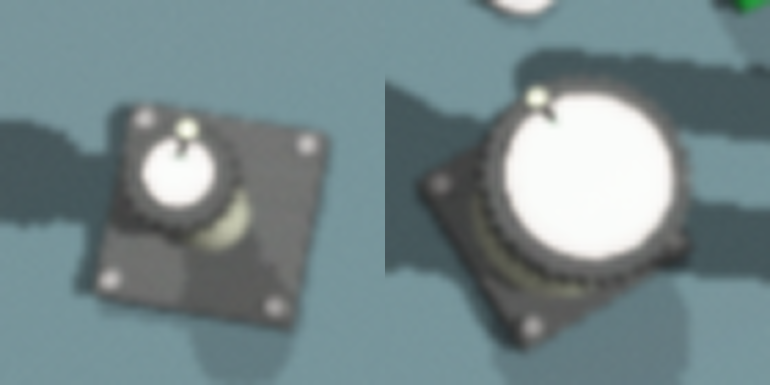

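The crop shows the narrow barrel at about (237.5,219) with its dot toward +x. The wide barrel is at about (402,227), with its dot up and to the left.

```bash
cat >> h.py <<'E'
def plan(x,y,z,psi_deg,st=None):
    "rows to target: tool-frame translation (total, in present tool axes) and turn about tool z"
    s=read_state(); from scipy.spatial.transform import Rotation as Ro
    q=s["tool_rot"]; R=Ro.from_quat([q[1],q[2],q[3],q[0]]).as_matrix()
    psi=np.degrees(np.arctan2(R[1,0],R[0,0]))
    print("t",s["time_s"],"tcp",s["tcp_pos"].round(4),"psi",psi.round(2),"tilt",R[:,2].round(4),"shift",(R.T@(np.array([x,y,z])-s["tcp_pos"])).round(4),"turnz",round(-(psi_deg-psi),2))
E
python3 - <<'E'
from h import *
p=camera_params("top"); im=cv2.imread('pics/top.png')
for n,u,v,r in [("nar",237,219,.014),("wide",402,227,.034)]:
    m=(im.min(2)>150).astype(np.uint8); k,l,st,c=cv2.connectedComponentsWithStats(m); i=l[v,u]
    X=ray(p,*c[i],.101); print(n,c[i],st[i],X.round(4),"pxsize",2*r*490/1.08)
    # bbox
E
python3 -c "
from h import *
plan(.502,-.271,.40,-80)"
```

```text
nar [237.08783784 218.27027027] [231 210  13  16 148] [0.4916 0.1842 0.101 ] pxsize 12.703703703703704
wide [401.63297872 226.34042553] [387 211  31  31 752] [ 0.4913 -0.1896  0.101 ] pxsize 30.85185185185185
t 0.1 tcp [ 0.2041 -0.5904  0.4038] psi 19.07 tilt [-3.0e-04  1.9e-03 -1.0e+00] shift [ 0.3858 -0.2046  0.0044] turnz 99.07
```

```bash
python3 -m creep '[0,0.043,-0.023,0,0,0,0, 0,0.043,-0.023,0,0,0,0, 0,0.043,-0.023,0,0,0,0, 0,0.043,-0.023,0,0,0,0, 0,0.043,-0.023,0,0,0,0, 0,0.043,-0.023,0,0,0,0, 0,0.043,-0.023,0,0,0,0, 0,0.043,-0.023,0,0,0,0]' 20
python3 -m creep '[0,0.043,-0.023,0,0,0,0, 0,0,0,0,0,0,8.5, 0,0,0,0,0,0,8.5, 0,0,0,0,0,0,8.5, 0,0,0,0,0,0,8.5, 0,0,0,0,0,0,8.5, 0,0,0,0,0,0,8.5, 0,0,0,0,0,0,8.5]'
python3 -m creep '[0,0,0,0,0,0,8.5, 0,0,0,0,0,0,8.5, 0,0,0,0,0,0,8.5, 0,0,0,0,0,0,8.5, 0,0,0,0,0,0,5.5, 0,0,0,0,0,0,0]'
python3 - <<'E'
from h import *
plan(.504,-.275,.255,-80)
p,im=snap("wrist","w1.png"); print(p); print(proj(p,[.4913,-.1896,.101]),read_state()["joint_pos"])
E
```

```text
time_s: 0.9
tcp_pos: [0.4702, -0.3027, 0.4044]
tool_rot: [-0.0, 0.986, 0.166, -0.0]
wrist_force: [-0.3, -1.5, -0.0]
width: -0.003
gripper_force: 0.0
time_s: 1.7
tcp_pos: [0.5022, -0.2684, 0.4042]
tool_rot: [-0.0, 0.937, -0.348, -0.001]
wrist_force: [0.1, 0.1, 0.2]
width: -0.001
gripper_force: 0.0
time_s: 2.3
tcp_pos: [0.5022, -0.2685, 0.4043]
tool_rot: [0.0, 0.766, -0.642, -0.001]
wrist_force: [0.2, 1.0, -1.0]
width: 0.001
gripper_force: 0.0
t 2.3 tcp [ 0.5022 -0.2685  0.4043] psi -79.92 tilt [-8.e-04  6.e-04 -1.e+00] shift [ 0.0068 -0.0007  0.1493] turnz 0.08
{'fx': 331.36330459102226, 'fy': 331.36330459102226, 'cx': 316.06603324203076, 'cy': 202.27772407539246, 'extrinsics': array([[-9.84511259e-01,  1.67547756e-01,  5.16268445e-02,
         5.13711113e-01],
       [-1.75320770e-01, -9.41623871e-01, -2.87414532e-01,
        -3.43869286e-01],
       [ 4.57409406e-04, -2.92014100e-01,  9.56413904e-01,
         3.73170624e-01],
       [ 0.00000000e+00,  0.00000000e+00,  0.00000000e+00,
         1.00000000e+00]])}
(np.float64(310.5320679415417), np.float64(277.6309102217046)) [-6.87155188e-01  4.53220659e-01  1.57437609e+00  1.76451704e-05
  1.11485417e+00  2.27675629e+00]
```

View pics/w1.png

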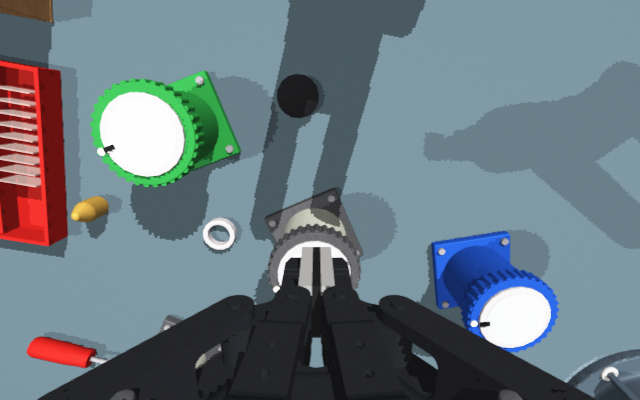

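The wrist view shows the wide barrel at about (315,270), partly hidden by the fingers. The camera sits on the tool's +x side, so I'll work with the ring on that side, where it stays in view.

```bash
python3 -m creep '[0,-0.043,0,0,0,0,0, 0,-0.043,0,0.02,0,0,0, 0,-0.043,0,0.02,0,0,0, 0,-0.043,0,0.02,0,0,0, 0,0,0,0.02,0,0,0, 0,0,0,0,0,0,0]'
python3 - <<'E'
from h import *
p,im=snap("wrist","w2.png"); print(proj(p,[.4913,-.1896,.101]))
m=(im.min(2)>190).astype(np.uint8); u,v=map(int,proj(p,[.49,-.1896,.101])); k,l,st,c=cv2.connectedComponentsWithStats(m); i=l[v,u]; print(st[i],c[i],ray(p,*c[i],.101))
plan(.484,-.101,.255,-80)
E
```

```text
time_s: 2.95
tcp_pos: [0.4712, -0.0977, 0.3229]
tool_rot: [0.001, 0.768, -0.641, -0.003]
wrist_force: [-0.4, 0.5, 0.1]
width: 0.001
gripper_force: 0.0
(np.float64(304.53320351661216), np.float64(65.13348240240126))
[  248     0   126   126 12788] [310.62394432  58.953863  ] [ 0.48863345 -0.19318237  0.101     ]
t 3.0 tcp [ 0.4722 -0.0988  0.3241] psi -79.79 tilt [-2.e-03  8.e-04 -1.e+00] shift [ 0.0043 -0.0114  0.069 ] turnz 0.21
```

View pics/w2.png

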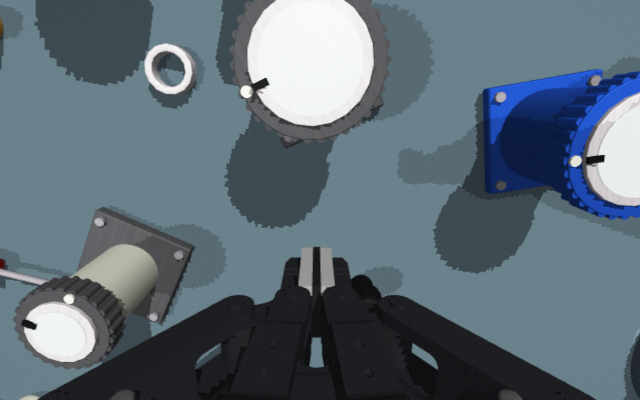

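The wide barrel is at about (311,62) with its dot at (247,91), so the axis is near (0.489,-0.191). The fingertips are slim and the approach is clear.

Run:
```python
from h import *
p=camera_params("wrist"); print(ray(p,311,62,.101), ray(p,248,62,.101)-ray(p,374,62,.101))
plan(.489-.0104,-.191+.0591,.256,-80)
```

```text
[ 0.48975967 -0.19343527  0.101     ] [0.06649758 0.01200427 0.        ]
t 3.0 tcp [ 0.4722 -0.0988  0.3241] psi -79.79 tilt [-2.e-03  8.e-04 -1.e+00] shift [ 0.0338 -0.0006  0.068 ] turnz 0.21
```

```bash
python3 -m creep '[0,0,0,0.034,0,0,0, 0,0,0,0.034,0,0,0, 0,0.017,-0.001,0,0,0,0, 0,0.017,0,0,0,0,0, 0,0,0,0,0,0,0, 0,0,0,0,0,0,0]'
python3 - <<'E'
from h import *
p=camera_params("wrist"); p,im=snap("wrist","w3.png"); plan(.4897-.0095,-.192+.0542,.256,-80)
E
```

```text
time_s: 3.6
tcp_pos: [0.4802, -0.1346, 0.2585]
tool_rot: [-0.0, 0.766, -0.643, 0.003]
wrist_force: [0.9, 0.9, -0.2]
width: 0.001
gripper_force: 0.0
t 3.65 tcp [ 0.48   -0.1341  0.2584] psi -79.99 tilt [ 0.0041 -0.0026 -1.    ] shift [0.0037 0.0005 0.0024] turnz 0.01
```

View pics/w3.png

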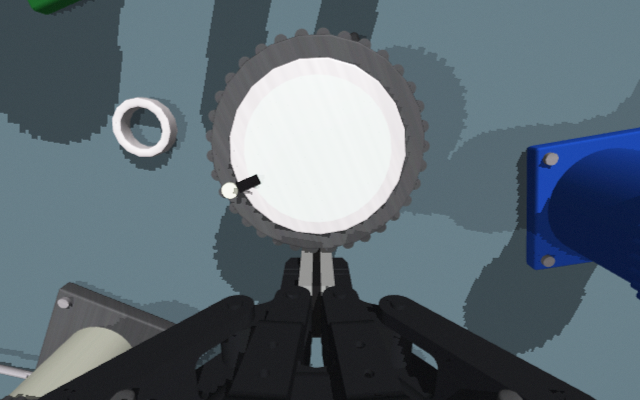

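The wide ring is in full view: barrel centre (317,145), dot (230,190) in line with the pointer (251,183), and the fingertip a few millimetres short of the rim.

```bash
python3 -c "
from h import *
p=camera_params('wrist');C=ray(p,317.3,145.5,.101);print(C,ray(p,230,190,.098)-C,ray(p,251,183,.101)-C)"
python3 -m creep '[0,0.0015,0,0.001,0,0,0, 0,0,0,0,0,0,0]'; python3 -m creep '[0,0.0015,0,0.001,0,0,0, 0,0,0,0,0,0,0]'; python3 -m creep '[0,0.0015,0,0,0,0,0, 0,0,0,0,0,0,0]'
```

```text
[ 0.48890066 -0.19418433  0.101     ] [ 0.03155854  0.02411467 -0.003     ] [0.02305438 0.0189264  0.        ]
time_s: 3.85
tcp_pos: [0.4798, -0.1343, 0.2564]
tool_rot: [-0.0, 0.766, -0.642, 0.001]
wrist_force: [0.3, -0.2, 0.0]
width: 0.001
gripper_force: 0.0
time_s: 4.05
tcp_pos: [0.4798, -0.1355, 0.2548]
tool_rot: [0.0, 0.767, -0.642, 0.0]
wrist_force: [-0.3, 0.4, 0.3]
width: -0.005
gripper_force: 0.0
time_s: 4.25
tcp_pos: [0.4798, -0.1364, 0.2546]
tool_rot: [-0.0, 0.766, -0.642, -0.001]
wrist_force: [0.2, 3.2, 1.6]
width: -0.001
gripper_force: 1.7
```

```bash
python3 -m creep '[0,0.001,0,0,0,0,0, 0,0.00054,0.00772,0,0,0,-8, 0,0.00054,0.00772,0,0,0,-8, 0,0.00054,0.00772,0,0,0,-8]'
python3 - <<'E'
from h import *
p,im=snap("wrist","w4.png"); plan(0,0,.255,0); s=read_state(); print(s["wrist_force"],s["gripper_force"])
E
```

```text
time_s: 4.65
tcp_pos: [0.4581, -0.1459, 0.2546]
tool_rot: [-0.0, 0.885, -0.466, -0.001]
wrist_force: [-0.1, 2.6, 1.4]
width: -0.0
gripper_force: 1.1
t 4.7 tcp [ 0.4574 -0.1464  0.2545] psi -55.37 tilt [-0.0026  0.001  -1.    ] shift [-0.3804  0.2931  0.0009] turnz -55.37
[-2.43778687  2.1764851   1.38772656] 1.3893269374966621
```

View pics/w4.png

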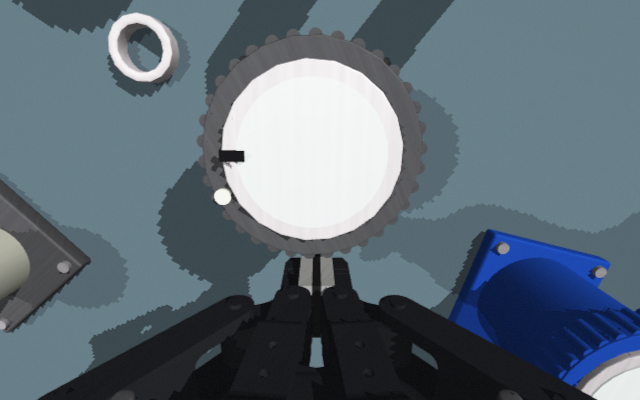

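The ring turns with the tip: the dot is now at (222,197), clear of the pointer at (232,156). I'll track it in code from here.

```bash
cat >> h.py <<'E'
def track(C,rb,rd,zero):
    s=read_state(); p=camera_params("wrist"); im=capture("wrist")
    m=cv2.erode((im.min(2)>170).astype(np.uint8),np.ones((7,7))); u,v=map(int,proj(p,[*C,.101])); k,l,st,c=cv2.connectedComponentsWithStats(m); i=l[v,u]
    b=st[i]; Cm=ray(p,b[0]+b[2]/2-.5,b[1]+b[3]/2-.5,.101)[:2]
    a=np.radians(np.arange(0,360,1.)); val=[]
    for t in a:
        w=[]
        for r in (rd-.0015,rd,rd+.0015):
            u,v=proj(p,[Cm[0]+r*np.cos(t),Cm[1]+r*np.sin(t),.098]); u,v=int(round(u)),int(round(v))
            w.append(im[v,u].min() if 0<=u<640 and 0<=v<400 else 0)
        val.append(np.median(w))
    val=np.array(val,float); wt=(val>170); ang=np.degrees(np.angle((wt*np.exp(1j*a)).sum())) if wt.any() else None
    d=s["tcp_pos"][:2]-np.array(C); ph=np.degrees(np.arctan2(d[1],d[0])); f=s["wrist_force"]; e=d/np.hypot(*d)
    print("t",round(s["time_s"],2),"Cm",Cm.round(4),"box",b[2:4],"dot",ang,"n",wt.sum(),"ring",None if ang is None else round((ang-zero)%360,1),"phi",round(ph,1),"R",np.hypot(*d).round(4),"Frad",round(f[:2]@e,1),"Ftan",round(f[1]*e[0]-f[0]*e[1],1),"Fz",round(f[2],1),"tcp",s["tcp_pos"].round(4),"j6",round(s["joint_pos"][5],2));
E
python3 -c "
from h import *
track((.4894,-.1915),.034,.0385,38)"
```

```text
t 4.7 Cm [ 0.4902 -0.1945] box [174 175] dot 63.0 n 9 ring 25.0 phi 125.4 R 0.0553 Frad 3.2 Ftan 0.7 Fz 1.4 tcp [ 0.4574 -0.1464  0.2545] j6 1.99
```

```bash
cat > t.sh <<'E'
python3 -c "
from h import *
track((.4894,-.1915),.034,.0385,38)"
E
python3 -m creep '[0,0.00054,0.00772,0,0,0,-8, 0,0.00054,0.00772,0,0,0,-8, 0,0.00054,0.00772,0,0,0,-8, 0,0.00054,0.00772,0,0,0,-8]'; sh t.sh
```

```text
time_s: 5.15
tcp_pos: [0.4391, -0.1702, 0.2546]
tool_rot: [0.0, 0.979, -0.206, -0.0]
wrist_force: [-0.4, 0.2, 0.2]
width: 0.001
gripper_force: 0.0
t 5.15 Cm [ 0.4912 -0.1934] box [174 175] dot 81.0 n 9 ring 43.0 phi 157.1 R 0.0546 Frad 0.5 Ftan 0.0 Fz 0.2 tcp [ 0.4391 -0.1702  0.2546] j6 1.38
```

```bash
python3 -m creep '[0,0.001,0,0,0,0,0, 0,0,0,0,0,0,0]';  python3 -m creep '[0,0.001,0,0,0,0,0, 0,0,0,0,0,0,0]';python3 -m creep '[0,0.001,0,0,0,0,0, 0,0,0,0,0,0,0]'; sh t.sh
```

```text
time_s: 5.4
tcp_pos: [0.4396, -0.1702, 0.2545]
tool_rot: [-0.0, 0.978, -0.209, -0.001]
wrist_force: [-4.6, 0.2, 1.3]
width: 0.001
gripper_force: 1.9
time_s: 5.6
tcp_pos: [0.44, -0.17, 0.2545]
tool_rot: [-0.001, 0.978, -0.208, -0.002]
wrist_force: [-6.4, 1.3, 2.4]
width: 0.001
gripper_force: 2.7
time_s: 5.8
tcp_pos: [0.4404, -0.17, 0.2545]
tool_rot: [-0.001, 0.978, -0.208, -0.003]
wrist_force: [-6.9, 1.7, 3.6]
width: -0.001
gripper_force: 3.4
t 5.8 Cm [ 0.4911 -0.1934] box [175 175] dot 79.0 n 9 ring 41.0 phi 156.3 R 0.0535 Frad 7.0 Ftan 1.2 Fz 3.6 tcp [ 0.4404 -0.17    0.2545] j6 1.38
```

```bash
python3 -m creep '[0,0.00051,0.0073,0,0,0,-8, 0,0.00051,0.0073,0,0,0,-8, 0,0.00051,0.0073,0,0,0,-8, 0,0.00051,0.0073,0,0,0,-8]'; sh t.sh;  python3 -m creep '[0,0.00051,0.0073,0,0,0,-8, 0,0.00051,0.0073,0,0,0,-8, 0,0.00051,0.0073,0,0,0,-8, 0,0.00051,0.0073,0,0,0,-8]'; sh t.sh
```

```text
time_s: 6.25
tcp_pos: [0.4368, -0.1991, 0.2545]
tool_rot: [-0.001, 0.997, 0.073, -0.002]
wrist_force: [-4.9, 0.2, 2.1]
width: -0.001
gripper_force: 2.5
t 6.25 Cm [ 0.4918 -0.192 ] box [174 172] dot 110.0 n 9 ring 72.0 phi -171.8 R 0.0531 Frad 4.8 Ftan -0.9 Fz 2.1 tcp [ 0.4368 -0.1991  0.2545] j6 0.77
time_s: 6.7
tcp_pos: [0.4496, -0.2266, 0.2546]
tool_rot: [-0.0, 0.939, 0.345, -0.001]
wrist_force: [-3.0, -0.5, -0.5]
width: -0.004
gripper_force: 1.2
t 6.7 Cm [ 0.492  -0.1899] box [174 166] dot 144.0 n 7 ring 106.0 phi -138.6 R 0.053 Frad 2.6 Ftan -1.6 Fz -0.5 tcp [ 0.4496 -0.2266  0.2546] j6 0.18
```

```bash
python3 -m creep '[0,0.0015,0.0073,0,0,0,-8, 0,0.0007,0.0073,0,0,0,-8, 0,0.0006,0.0073,0,0,0,-8, 0,0.0006,0.0073,0,0,0,-8]'; sh t.sh;  python3 -m creep '[0,0.0008,0.0073,0,0,0,-8, 0,0.0006,0.0073,0,0,0,-8, 0,0.0006,0.0073,0,0,0,-8, 0,0.0006,0.0073,0,0,0,-8]'; sh t.sh
```

```text
time_s: 7.15
tcp_pos: [0.4754, -0.2424, 0.2547]
tool_rot: [0.001, 0.808, 0.589, -0.0]
wrist_force: [-1.6, -2.0, -1.1]
width: -0.003
gripper_force: 1.1
t 7.15 Cm [ 0.4898 -0.1895] box [172 174] dot 175.5 n 8 ring 137.5 phi -105.4 R 0.0528 Frad 2.3 Ftan -1.0 Fz -1.1 tcp [ 0.4754 -0.2424  0.2547] j6 -0.37
time_s: 7.6
tcp_pos: [0.5047, -0.2424, 0.255]
tool_rot: [0.002, 0.615, 0.788, 0.0]
wrist_force: [-0.3, -0.5, -0.0]
width: 0.0
gripper_force: 0.5
t 7.6 Cm [ 0.488  -0.1894] box [172 172] dot -162.0 n 9 ring 160.0 phi -73.3 R 0.0531 Frad 0.4 Ftan -0.4 Fz -0.0 tcp [ 0.5047 -0.2424  0.255 ] j6 -0.89
```

```bash
python3 -m creep '[0,0.002,0,0,0,0,0, 0,0.001,0.0073,0,0,0,-8, 0,0.0007,0.0073,0,0,0,-8, 0,0.0006,0.0073,0,0,0,-8, 0,0.0006,0.0073,0,0,0,-8]'; sh t.sh;  python3 -m creep '[0,0.0009,0.0073,0,0,0,-8, 0,0.0006,0.0073,0,0,0,-8, 0,0.0006,0.0073,0,0,0,-8, 0,0.0006,0.0073,0,0,0,-8]'; sh t.sh
```

```text
time_s: 8.15
tcp_pos: [0.5295, -0.2262, 0.2553]
tool_rot: [0.004, 0.374, 0.927, -0.001]
wrist_force: [2.6, -3.8, -2.3]
width: 0.0
gripper_force: 2.4
t 8.15 Cm [ 0.4864 -0.1899] box [174 170] dot -132.0 n 9 ring 190.0 phi -40.8 R 0.053 Frad 4.5 Ftan -1.1 Fz -2.3 tcp [ 0.5295 -0.2262  0.2553] j6 -1.4
time_s: 8.6
tcp_pos: [0.5428, -0.1996, 0.2553]
tool_rot: [0.004, 0.105, 0.994, -0.002]
wrist_force: [4.3, -2.2, -2.0]
width: -0.002
gripper_force: 2.4
t 8.6 Cm [ 0.4859 -0.1915] box [175 174] dot -100.0 n 9 ring 222.0 phi -8.6 R 0.054 Frad 4.6 Ftan -1.5 Fz -2.0 tcp [ 0.5428 -0.1996  0.2553] j6 -1.91
```

```bash
python3 -m creep '[0,0.0006,0.0073,0,0,0,-8, 0,0.0006,0.0073,0,0,0,-8, 0,0.0006,0.0073,0,0,0,-8, 0,0.0006,0.0073,0,0,0,-8, 0,0.0006,0.0073,0,0,0,-8]'; sh t.sh
python3 -m creep '[0,-0.02,0,0,0,0,0, 0,0,0,0,0,0,0]'; sh t.sh
```

```text
time_s: 9.15
tcp_pos: [0.5369, -0.163, 0.2552]
tool_rot: [0.003, -0.241, 0.97, -0.001]
wrist_force: [4.7, 1.2, -2.0]
width: 0.001
gripper_force: 2.2
t 9.15 Cm [ 0.4862 -0.1936] box [174 174] dot -60.500000000000014 n 10 ring 261.5 phi 30.9 R 0.0554 Frad 4.7 Ftan -1.4 Fz -2.0 tcp [ 0.5369 -0.163   0.2552] j6 -2.55
time_s: 9.4
tcp_pos: [0.5541, -0.153, 0.255]
tool_rot: [0.001, -0.24, 0.971, -0.0]
wrist_force: [0.4, 0.8, 0.2]
width: 0.001
gripper_force: 0.0
t 9.4 Cm [ 0.4866 -0.1936] box [183 190] dot -59.00000000000001 n 9 ring 263.0 phi 30.7 R 0.0753 Frad 0.8 Ftan 0.5 Fz 0.2 tcp [ 0.5541 -0.153   0.255 ] j6 -2.52
```

```bash
sed -i 's/.4894,-.1915/.4890,-.1918/' t.sh
python3 -m creep '[0,0.0007,-0.0103,0,0,0,8, 0,0.0007,-0.0103,0,0,0,8, 0,0.0007,-0.0103,0,0,0,8, 0,0.0007,-0.0103,0,0,0,8, 0,0.0007,-0.0103,0,0,0,8, 0,0.0007,-0.0103,0,0,0,8, 0,0.0007,-0.0103,0,0,0,8]'
python3 -m creep '[0,0.0007,-0.0103,0,0,0,8, 0,0.0007,-0.0103,0,0,0,8, 0,0.0007,-0.0103,0,0,0,8, 0,0.0007,-0.0103,0,0,0,8, 0,0.0007,-0.0103,0,0,0,8, 0,0.0007,-0.0103,0,0,0,8, 0,0.0007,-0.0103,0,0,0,8, 0,0,0,0,0,0,0]'; sh t.sh
```

```text
time_s: 10.15
tcp_pos: [0.5523, -0.2239, 0.2544]
tool_rot: [-0.001, 0.246, 0.969, 0.0]
wrist_force: [0.3, -0.9, 0.8]
width: 0.001
gripper_force: 0.0
time_s: 10.95
tcp_pos: [0.4938, -0.2624, 0.2544]
tool_rot: [-0.002, 0.67, 0.742, -0.0]
wrist_force: [-1.0, 0.0, -0.5]
width: 0.006
gripper_force: 0.0
t 10.95 Cm [ 0.4887 -0.1894] box [180 188] dot -64.0 n 1 ring 258.0 phi -86.1 R 0.0708 Frad -0.1 Ftan -1.0 Fz -0.5 tcp [ 0.4938 -0.2624  0.2544] j6 -0.79
```

```bash
python3 -m creep '[0,0.015,0,0,0,0,0, 0,0.003,0,0,0,0,0, 0,0.001,0,0,0,0,0]'; sh t.sh
python3 -m creep '[0,0.0006,0.0073,0,0,0,-8, 0,0.0006,0.0073,0,0,0,-8, 0,0.0006,0.0073,0,0,0,-8, 0,0.0006,0.0073,0,0,0,-8]'; sh t.sh;  python3 -m creep '[0,0.0008,0.0073,0,0,0,-8, 0,0.0006,0.0073,0,0,0,-8, 0,0.0006,0.0073,0,0,0,-8, 0,0.0006,0.0073,0,0,0,-8]'; sh t.sh
```

```text
time_s: 11.3
tcp_pos: [0.4945, -0.2437, 0.2549]
tool_rot: [0.002, 0.667, 0.745, -0.001]
wrist_force: [-0.1, -6.4, -3.3]
width: -0.004
gripper_force: 3.3
t 11.3 Cm [ 0.4887 -0.1895] box [172 172] dot -63.50000000000001 n 2 ring 258.5 phi -83.9 R 0.0522 Frad 6.3 Ftan -0.7 Fz -3.3 tcp [ 0.4945 -0.2437  0.2549] j6 -0.77
time_s: 11.75
tcp_pos: [0.5222, -0.2331, 0.255]
tool_rot: [0.003, 0.434, 0.901, -0.001]
wrist_force: [1.7, -5.1, -3.3]
width: 0.002
gripper_force: 2.6
t 11.75 Cm [ 0.4845 -0.1899] box [164 164] dot None n 0 ring None phi -51.2 R 0.053 Frad 5.1 Ftan -1.9 Fz -3.3 tcp [ 0.5222 -0.2331  0.255 ] j6 -1.29
time_s: 12.2
tcp_pos: [0.5398, -0.2092, 0.2551]
tool_rot: [0.005, 0.17, 0.985, -0.002]
wrist_force: [5.3, -4.7, -4.6]
width: 0.0
gripper_force: 3.4
t 12.2 Cm [ 0.486  -0.1912] box [175 173] dot None n 0 ring None phi -18.9 R 0.0536 Frad 6.5 Ftan -2.7 Fz -4.6 tcp [ 0.5398 -0.2092  0.2551] j6 -1.79
```

Ring should now be at about 325°. I'll do four and a half more rows, then back off and check.

```bash
python3 -m creep '[0,0.0005,0.0073,0,0,0,-8, 0,0.0005,0.0073,0,0,0,-8, 0,0.0005,0.0073,0,0,0,-8, 0,0.0005,0.0073,0,0,0,-8, 0,0.0003,0.0037,0,0,0,-4]'; python3 -m creep '[0,-0.03,0,0,0,0,0, 0,0,0,-0.05,0,0,0, 0,0,0,0,0,0,0, 0,0,0,0,0,0,0]'
python3 - <<'E'
from h import *
snap("wrist","w5.png");p=camera_params("wrist");print(proj(p,[.489,-.1918,.101]))
E
```

```text
time_s: 12.75
tcp_pos: [0.5411, -0.1752, 0.2551]
tool_rot: [0.005, -0.141, 0.99, -0.002]
wrist_force: [9.6, 1.8, -4.4]
width: 0.003
gripper_force: 4.8
time_s: 13.15
tcp_pos: [0.5672, -0.1669, 0.3055]
tool_rot: [0.001, -0.14, 0.99, -0.0]
wrist_force: [-0.8, 0.1, -1.0]
width: 0.001
gripper_force: 0.0
(np.float64(314.479456183134), np.float64(90.71201198162552))
```

View pics/w5.png

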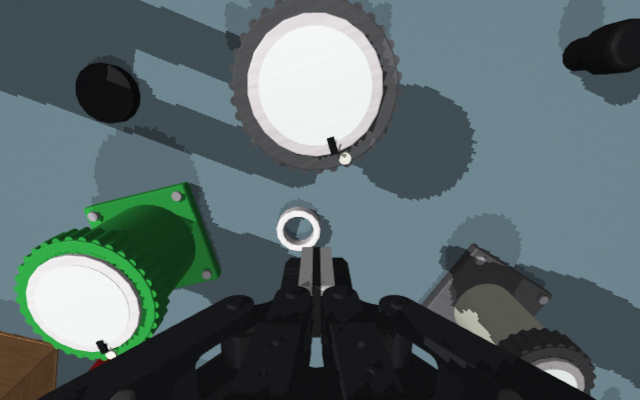

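The wide ring's dot (345,158) is about 5° past its pointer (333,146), so one full turn is done. Now the narrow ring.

```bash
python3 -m creep '[0,0.0027,0.0433,0,0,0,0, 0,0.0027,0.0433,0,0,0,0, 0,0.0027,0.0433,0,0,0,0, 0,0.0027,0.0433,0,0,0,0, 0,0.0027,0.0433,0,0,0,0, 0,0.0027,0.0433,0,0,0,0, 0,0.0027,0.0433,0,0,0,0, 0,0.0027,0.0433,0,0,0,0]'
python3 -m creep '[0,0.0027,0.0433,0,0,0,0, 0,0.0027,0.0433,0,0,0,0, 0,0,0,0,0,0,8.5, 0,0,0,0,0,0,8.5, 0,0,0,0,0,0,8.5, 0,0,0,0,0,0,8.5, 0,0,0,0,0,0,8.5, 0,0,0,0,0,0,8.5]'
python3 -m creep '[0,0,0,0,0,0,8.5, 0,0,0,0,0,0,8.5, 0,0,0,0,0,0,8.5, 0,0,0,0,0,0,8.5, 0,0,0,0,0,0,8.5, 0,0,0,0,0,0,8.5, 0,0,0,0,0,0,8.5, 0,0,0,0,0,0,8.5]'
python3 -m creep '[0,0,0,0,0,0,8.5, 0,0,0,0,0,0,8.5, 0,0,0,0,0,0,8.5, 0,0,0,0,0,0,8.5, 0,0,0,0,0,0,8.5, 0,0,0,0,0,0,8.5, 0,0,0,0,0,0,8.5, 0,0,0,0,0,0,8.5]'
python3 -m creep '[0,0,0,0,0,0,8.5, 0,0,0,0,0,0,8.5, 0,0,0,0,0,0,8.5, 0,0,0,0,0,0,8.5, 0,0,0,0,0,0,8.5, 0,0,0,0,0,0,0, 0,0,0,0,0,0,0]'
python3 - <<'E'
from h import *
p=camera_params("wrist"); snap("wrist","w6.png"); print(proj(p,[.4905,.1845,.101]),read_state()["joint_pos"]); plan(.4905-.05,.1845+.042,.255,-40)
E
```

```text
time_s: 14.0
tcp_pos: [0.4484, 0.1604, 0.3042]
tool_rot: [-0.001, -0.139, 0.99, 0.0]
wrist_force: [0.6, -0.7, 0.0]
width: 0.003
gripper_force: 0.0
time_s: 14.8
tcp_pos: [0.42, 0.2405, 0.3042]
tool_rot: [-0.001, 0.303, 0.953, -0.001]
wrist_force: [-0.5, -0.5, -0.1]
width: 0.002
gripper_force: 0.0
time_s: 15.6
tcp_pos: [0.42, 0.2405, 0.3042]
tool_rot: [-0.001, 0.784, 0.62, -0.001]
wrist_force: [-0.2, 0.3, 0.2]
width: 0.001
gripper_force: 0.0
time_s: 16.4
tcp_pos: [0.42, 0.2405, 0.3042]
tool_rot: [0.0, 0.997, 0.076, -0.001]
wrist_force: [0.1, 0.3, 0.5]
width: -0.005
gripper_force: 0.0
time_s: 17.1
tcp_pos: [0.4205, 0.2406, 0.3044]
tool_rot: [0.0, 0.958, -0.286, -0.001]
wrist_force: [-0.2, 0.1, -0.0]
width: 0.001
gripper_force: 0.0
(np.float64(327.6301370321046), np.float64(68.53480573645015)) [2.88545084e-01 5.02480247e-01 1.87493788e+00 6.30895153e-05
 7.65221857e-01 2.44026127e+00]
t 17.15 tcp [0.4206 0.2406 0.3045] psi -33.29 tilt [-1.e-03 -3.e-04 -1.e+00] shift [0.0244 0.0009 0.0495] turnz 6.71
```

View pics/w6.png

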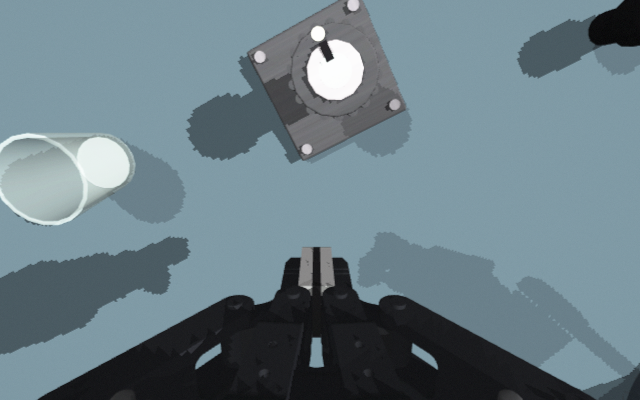

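The narrow barrel is at (335,70) with its dot at (318,34), in line with the pointer. The beaker at (60,180) is well away from it.

Run:
```python
from h import *
p=camera_params("wrist"); m=ray(p,335,70,.101)[:2]; d=ray(p,318,34,.098)[:2]-m
e=np.array([np.cos(np.radians(-33.3)),np.sin(np.radians(-33.3))]); C=m-.0025*e; print(m,C,np.hypot(*d),np.degrees(np.arctan2(d[1],d[0])))
plan(*(C-.040*e),.255,-33.3)
```

```text
[0.48819682 0.18189303] [0.48610731 0.18326558] 0.018291245377982445 -6.459495120016067
t 17.15 tcp [0.4206 0.2406 0.3045] psi -33.29 tilt [-1.e-03 -3.e-04 -1.e+00] shift [0.0463 0.012  0.0495] turnz 0.01
```

```bash
sed 's/.4890,-.1918),.034,.0385,38/.4861,.1833),.014,.0185,-6.5/' t.sh > n.sh; cat n.sh
python3 -m creep '[0,0,0.012,0.03,0,0,0, 0,0,0,0.0195,0,0,0, 0,0.03,0,0,0,0,0, 0,0.0163,0,0,0,0,0, 0,0,0,0,0,0,0]'; sh n.sh
python3 -m creep '[0,0.003,0,0,0,0,0, 0,0.001,0,0,0,0,0, 0,0,0,0,0,0,0]'; sh n.sh
python3 -m creep '[0,0.001,0,0,0,0,0, 0,0,0,0,0,0,0]'; sh n.sh
```

```text
python3 -c "
from h import *
track((.4861,.1833),.014,.0185,-6.5)"
time_s: 17.65
tcp_pos: [0.4556, 0.2044, 0.2555]
tool_rot: [-0.001, 0.957, -0.288, 0.002]
wrist_force: [-0.4, 0.3, -0.4]
width: 0.0
gripper_force: 0.0
t 17.65 Cm [0.4886 0.1814] box [64 62] dot -4.500000000000005 n 22 ring 2.0 phi 145.3 R 0.0371 Frad 0.5 Ftan 0.0 Fz -0.4 tcp [0.4556 0.2044 0.2555] j6 2.35
time_s: 18.0
tcp_pos: [0.456, 0.2033, 0.2555]
tool_rot: [-0.0, 0.958, -0.287, 0.0]
wrist_force: [0.2, 0.5, 0.1]
width: 0.004
gripper_force: 0.0
t 18.0 Cm [0.4886 0.1817] box [64 62] dot -6.000000000000007 n 21 ring 0.5 phi 146.3 R 0.0361 Frad 0.1 Ftan -0.6 Fz 0.1 tcp [0.456  0.2033 0.2555] j6 2.35
time_s: 18.25
tcp_pos: [0.4572, 0.2026, 0.2553]
tool_rot: [-0.0, 0.958, -0.287, 0.0]
wrist_force: [0.4, -0.7, 0.5]
width: -0.001
gripper_force: 0.0
t 18.25 Cm [0.4887 0.1815] box [63 62] dot -4.500000000000006 n 20 ring 2.0 phi 146.2 R 0.0348 Frad -0.7 Ftan 0.3 Fz 0.5 tcp [0.4572 0.2026 0.2553] j6 2.35
```

```bash
python3 -m creep '[0,0.001,0,0,0,0,0, 0,0,0,0,0,0,0]'; python3 -m creep '[0,0.001,0,0,0,0,0, 0,0,0,0,0,0,0]';python3 -m creep '[0,0.001,0,0,0,0,0, 0,0,0,0,0,0,0]'; sh n.sh
```

```text
time_s: 18.5
tcp_pos: [0.4583, 0.2019, 0.2552]
tool_rot: [-0.0, 0.958, -0.288, 0.0]
wrist_force: [0.4, 0.1, -0.1]
width: 0.001
gripper_force: 0.0
time_s: 18.7
tcp_pos: [0.459, 0.2013, 0.2552]
tool_rot: [0.0, 0.958, -0.288, -0.0]
wrist_force: [0.3, -0.7, -0.2]
width: 0.001
gripper_force: 0.1
time_s: 18.9
tcp_pos: [0.4593, 0.2011, 0.2551]
tool_rot: [-0.0, 0.958, -0.288, -0.001]
wrist_force: [-2.9, 2.6, 1.0]
width: 0.002
gripper_force: 1.7
t 18.9 Cm [0.4886 0.1815] box [64 60] dot -4.500000000000005 n 22 ring 2.0 phi 146.4 R 0.0322 Frad 3.9 Ftan -0.5 Fz 1.0 tcp [0.4593 0.2011 0.2551] j6 2.34
```

```bash
sed -i 's/.4861,.1833/.4875,.1824/' n.sh
python3 -m creep '[0,0.0015,0,0,0,0,0, 0,0.00031,0.0045,0,0,0,-8, 0,0.00031,0.0045,0,0,0,-8, 0,0.00031,0.0045,0,0,0,-8, 0,0.00031,0.0045,0,0,0,-8]'; sh n.sh; python3 -m creep '[0,0.00031,0.0045,0,0,0,-8, 0,0.00031,0.0045,0,0,0,-8, 0,0.00031,0.0045,0,0,0,-8, 0,0.00031,0.0045,0,0,0,-8]'; sh n.sh
```

```text
time_s: 19.45
tcp_pos: [0.4549, 0.183, 0.2551]
tool_rot: [0.0, 1.0, -0.009, -0.001]
wrist_force: [-0.9, 0.9, 0.6]
width: -0.002
gripper_force: 0.8
t 19.45 Cm [0.4887 0.182 ] box [63 58] dot 17.0 n 21 ring 23.5 phi 179.0 R 0.0326 Frad 0.9 Ftan -0.9 Fz 0.6 tcp [0.4549 0.183  0.2551] j6 1.74
time_s: 19.9
tcp_pos: [0.4602, 0.1654, 0.2551]
tool_rot: [0.0, 0.964, 0.265, -0.0]
wrist_force: [-1.3, 0.2, 0.8]
width: 0.0
gripper_force: 0.2
t 19.9 Cm [0.4889 0.1822] box [62 59] dot 16.5 n 18 ring 23.0 phi -148.1 R 0.0321 Frad 1.0 Ftan -0.9 Fz 0.8 tcp [0.4602 0.1654 0.2551] j6 1.15
```

```bash
python3 -m creep '[0,0.002,0,0,0,0,0, 0,0.0005,0.0043,0,0,0,-8, 0,0.0005,0.0043,0,0,0,-8, 0,0.0005,0.0043,0,0,0,-8, 0,0.0005,0.0043,0,0,0,-8]'; sh n.sh; python3 -m creep '[0,0.001,0.0043,0,0,0,-8, 0,0.0005,0.0043,0,0,0,-8, 0,0.0005,0.0043,0,0,0,-8, 0,0.0005,0.0043,0,0,0,-8]'; sh n.sh
```

```text
time_s: 20.45
tcp_pos: [0.4727, 0.1551, 0.2549]
tool_rot: [-0.001, 0.854, 0.52, -0.004]
wrist_force: [-5.5, -4.1, 4.6]
width: -0.0
gripper_force: 3.3
t 20.45 Cm [0.4883 0.1827] box [61 58] dot 35.50000000000001 n 20 ring 42.0 phi -118.4 R 0.0311 Frad 6.2 Ftan -2.9 Fz 4.6 tcp [0.4727 0.1551 0.2549] j6 0.57
time_s: 20.9
tcp_pos: [0.4903, 0.1511, 0.2549]
tool_rot: [-0.0, 0.676, 0.736, -0.005]
wrist_force: [-3.6, -15.1, 3.8]
width: 0.006
gripper_force: 7.8
t 20.9 Cm [0.4879 0.1828] box [61 58] dot 65.0 n 19 ring 71.5 phi -84.8 R 0.0314 Frad 14.8 Ftan -5.0 Fz 3.8 tcp [0.4903 0.1511 0.2549] j6 0.0
```

```bash
sed -i 's/.4875,.1824/.4878,.1830/' n.sh
python3 -m creep '[0,-0.0012,0.0043,0,0,0,-8, 0,0.00031,0.0045,0,0,0,-8, 0,0.00031,0.0045,0,0,0,-8, 0,0.00031,0.0045,0,0,0,-8]'; sh n.sh; python3 -m creep '[0,0.0004,0.0045,0,0,0,-8, 0,0.0004,0.0045,0,0,0,-8, 0,0.0004,0.0045,0,0,0,-8, 0,0.0004,0.0045,0,0,0,-8]'; sh n.sh
```

```text
time_s: 21.35
tcp_pos: [0.5097, 0.1569, 0.2551]
tool_rot: [0.002, 0.449, 0.894, -0.001]
wrist_force: [1.3, -6.7, -1.4]
width: -0.003
gripper_force: 2.7
t 21.35 Cm [0.4875 0.1825] box [63 59] dot 104.5 n 20 ring 111.0 phi -50.0 R 0.0341 Frad 6.0 Ftan -3.3 Fz -1.4 tcp [0.5097 0.1569 0.2551] j6 -0.55
time_s: 21.8
tcp_pos: [0.521, 0.172, 0.2553]
tool_rot: [0.003, 0.185, 0.983, -0.0]
wrist_force: [2.3, -4.0, -2.2]
width: -0.0
gripper_force: 1.8
t 21.8 Cm [0.4872 0.1822] box [64 60] dot 135.50000000000003 n 22 ring 142.0 phi -18.4 R 0.035 Frad 3.5 Ftan -3.1 Fz -2.2 tcp [0.521  0.172  0.2553] j6 -1.08
```

```bash
python3 -m creep '[0,0.0012,0.0045,0,0,0,-8, 0,0.0004,0.0045,0,0,0,-8, 0,0.0004,0.0045,0,0,0,-8, 0,0.0004,0.0045,0,0,0,-8]'; sh n.sh; python3 -m creep '[0,0.0006,0.0045,0,0,0,-8, 0,0.0004,0.0045,0,0,0,-8, 0,0.0004,0.0045,0,0,0,-8, 0,0.0004,0.0045,0,0,0,-8]'; sh n.sh
```

```text
time_s: 22.25
tcp_pos: [0.5223, 0.1906, 0.2557]
tool_rot: [0.004, -0.092, 0.996, -0.0]
wrist_force: [5.0, -2.2, -1.2]
width: -0.001
gripper_force: 2.1
t 22.25 Cm [0.4873 0.1818] box [63 60] dot 166.0 n 21 ring 172.5 phi 12.4 R 0.0353 Frad 4.4 Ftan -3.2 Fz -1.2 tcp [0.5223 0.1906 0.2557] j6 -1.6
time_s: 22.7
tcp_pos: [0.5139, 0.207, 0.2559]
tool_rot: [0.005, -0.362, 0.932, -0.001]
wrist_force: [5.1, 1.1, -3.0]
width: -0.002
gripper_force: 2.3
t 22.7 Cm [0.4874 0.1813] box [63 61] dot -164.5 n 22 ring 202.0 phi 42.5 R 0.0354 Frad 4.5 Ftan -2.7 Fz -3.0 tcp [0.5139 0.207  0.2559] j6 -2.13
```

```bash
python3 -m creep '[0,0.0006,0.0045,0,0,0,-8, 0,0.0004,0.0045,0,0,0,-8, 0,0.0004,0.0045,0,0,0,-8, 0,0.0004,0.0045,0,0,0,-8]'; sh n.sh; python3 -m creep '[0,-0.02,0,0,0,0,0, 0,0,0,0,0,0,0]'; sh n.sh
```

```text
time_s: 23.15
tcp_pos: [0.4982, 0.2166, 0.256]
tool_rot: [0.005, -0.605, 0.797, -0.001]
wrist_force: [5.1, 5.2, -3.1]
width: -0.002
gripper_force: 3.1
t 23.15 Cm [0.4876 0.1811] box [63 61] dot -133.00000000000003 n 21 ring 233.5 phi 72.8 R 0.0352 Frad 6.5 Ftan -3.3 Fz -3.1 tcp [0.4982 0.2166 0.256 ] j6 -2.67
time_s: 23.4
tcp_pos: [0.5017, 0.2361, 0.2555]
tool_rot: [0.001, -0.604, 0.797, -0.0]
wrist_force: [-0.3, 0.8, 0.3]
width: -0.006
gripper_force: 0.0
t 23.4 Cm [0.4877 0.1813] box [65 66] dot -130.5 n 20 ring 236.0 phi 75.4 R 0.0549 Frad 0.7 Ftan 0.5 Fz 0.3 tcp [0.5017 0.2361 0.2555] j6 -2.63
```

```bash
for i in 1; do python3 -m creep '[0,0.0006,-0.0081,0,0,0,8.5, 0,0.0006,-0.0081,0,0,0,8.5, 0,0.0006,-0.0081,0,0,0,8.5, 0,0.0006,-0.0081,0,0,0,8.5, 0,0.0006,-0.0081,0,0,0,8.5, 0,0.0006,-0.0081,0,0,0,8.5, 0,0.0006,-0.0081,0,0,0,8.5, 0,0.0006,-0.0081,0,0,0,8.5]'; done; sh n.sh
python3 -m creep '[0,0.0006,-0.0081,0,0,0,8.5, 0,0.0006,-0.0081,0,0,0,8.5, 0,0.0006,-0.0081,0,0,0,8.5, 0,0.0006,-0.0081,0,0,0,8.5, 0,0.0006,-0.0081,0,0,0,8.5, 0,0.0006,-0.0081,0,0,0,8.5, 0,0.0006,-0.0081,0,0,0,8.5, 0,0.0006,-0.0081,0,0,0,8.5]'; sh n.sh
```

```text
time_s: 24.25
tcp_pos: [0.5407, 0.1871, 0.2551]
tool_rot: [-0.0, -0.052, 0.999, -0.0]
wrist_force: [-0.1, -0.1, 0.2]
width: -0.006
gripper_force: 0.0
t 24.25 Cm [0.4873 0.1818] box [66 65] dot -126.50000000000001 n 20 ring 240.0 phi 4.5 R 0.053 Frad -0.1 Ftan -0.1 Fz 0.2 tcp [0.5407 0.1871 0.2551] j6 -1.54
time_s: 25.1
tcp_pos: [0.5121, 0.1331, 0.2552]
tool_rot: [-0.0, 0.514, 0.858, -0.0]
wrist_force: [-0.5, 0.0, 0.3]
width: 0.003
gripper_force: 0.0
t 25.1 Cm [0.4879 0.1825] box [65 67] dot -127.00000000000001 n 19 ring 239.5 phi -64.1 R 0.0555 Frad -0.3 Ftan -0.4 Fz 0.3 tcp [0.5121 0.1331 0.2552] j6 -0.45
```

Still clear and on the circle, so I'll continue the return.

```bash
python3 -m creep '[0,0.0006,-0.0081,0,0,0,8.5, 0,0.0006,-0.0081,0,0,0,8.5, 0,0.0006,-0.0081,0,0,0,8.5, 0,0.0006,-0.0081,0,0,0,8.5, 0,0.0006,-0.0081,0,0,0,8.5, 0,0.0006,-0.0081,0,0,0,8.5, 0,0.0006,-0.0081,0,0,0,8.5, 0,0.0006,-0.0081,0,0,0,8.5]'; sh n.sh
python3 -m creep '[0,0.0006,-0.0081,0,0,0,8.5, 0,0.0006,-0.0081,0,0,0,8.5, 0,0.0006,-0.0081,0,0,0,8.5, 0,0.0006,-0.0081,0,0,0,8.5, 0,0.0006,-0.0081,0,0,0,8.5, 0,0.0006,-0.0081,0,0,0,8.5, 0,0.0006,-0.0081,0,0,0,8.5, 0,0,0,0,0,0,0]'; sh n.sh
```

```text
time_s: 25.95
tcp_pos: [0.4512, 0.1394, 0.2553]
tool_rot: [-0.0, 0.905, 0.425, -0.0]
wrist_force: [-0.7, 0.4, 0.5]
width: -0.003
gripper_force: 0.0
t 25.95 Cm [0.4883 0.1825] box [65 67] dot -128.0 n 17 ring 238.5 phi -130.0 R 0.0569 Frad 0.1 Ftan -0.8 Fz 0.5 tcp [0.4512 0.1394 0.2553] j6 0.75
time_s: 26.8
tcp_pos: [0.4326, 0.1908, 0.2553]
tool_rot: [-0.0, 0.997, -0.075, 0.0]
wrist_force: [0.1, 0.1, -0.7]
width: 0.005
gripper_force: 0.0
t 26.8 Cm [0.4883 0.1819] box [68 65] dot -130.0 n 19 ring 236.5 phi 172.0 R 0.0558 Frad -0.1 Ftan -0.1 Fz -0.7 tcp [0.4326 0.1908 0.2553] j6 1.9
```

```bash
python3 -m creep '[0,0.018,0,0,0,0,0, 0,0.004,0,0,0,0,0, 0,0.001,0,0,0,0,0, 0,0,0,0,0,0,0]'; sh n.sh
python3 -m creep '[0,0.0008,0.0045,0,0,0,-8, 0,0.0004,0.0045,0,0,0,-8, 0,0.0004,0.0045,0,0,0,-8, 0,0.0004,0.0045,0,0,0,-8]'; sh n.sh
```

```text
time_s: 27.25
tcp_pos: [0.4546, 0.1864, 0.2551]
tool_rot: [0.0, 0.997, -0.077, -0.0]
wrist_force: [-1.7, 0.3, 0.6]
width: 0.003
gripper_force: 0.5
t 27.25 Cm [0.4884 0.182 ] box [64 59] dot -131.0 n 19 ring 235.5 phi 174.1 R 0.0334 Frad 1.7 Ftan -0.1 Fz 0.6 tcp [0.4546 0.1864 0.2551] j6 1.89
time_s: 27.7
tcp_pos: [0.4579, 0.1687, 0.2553]
tool_rot: [0.0, 0.979, 0.203, 0.0]
wrist_force: [-0.2, 0.2, 0.6]
width: 0.001
gripper_force: 0.0
t 27.7 Cm [0.4889 0.1821] box [63 58] dot -130.50000000000003 n 18 ring 236.0 phi -154.4 R 0.0331 Frad 0.1 Ftan -0.3 Fz 0.6 tcp [0.4579 0.1687 0.2553] j6 1.29
```

```bash
sed -i 's/.4878,.1830/.4888,.1828/' n.sh; python3 -m creep '[0,0.0025,0,0,0,0,0, 0,0,0,0,0,0,0]'; sh n.sh
python3 -m creep '[0,0.0006,0.0045,0,0,0,-8, 0,0.0004,0.0045,0,0,0,-8, 0,0.0004,0.0045,0,0,0,-8, 0,0.0004,0.0045,0,0,0,-8]'; sh n.sh
```

```text
time_s: 27.95
tcp_pos: [0.4591, 0.1694, 0.2551]
tool_rot: [0.0, 0.98, 0.199, -0.002]
wrist_force: [-2.7, -3.4, 1.6]
width: 0.006
gripper_force: 2.1
t 27.95 Cm [0.4889 0.1821] box [63 59] dot -131.00000000000003 n 17 ring 235.5 phi -155.7 R 0.0326 Frad 3.8 Ftan 2.0 Fz 1.6 tcp [0.4591 0.1694 0.2551] j6 1.3
time_s: 28.4
tcp_pos: [0.4702, 0.1563, 0.2547]
tool_rot: [-0.001, 0.886, 0.464, -0.003]
wrist_force: [-4.0, -1.0, 0.2]
width: -0.001
gripper_force: 1.3
t 28.4 Cm [0.4886 0.1828] box [62 59] dot -116.00000000000001 n 17 ring 250.5 phi -125.0 R 0.0323 Frad 3.1 Ftan -2.7 Fz 0.2 tcp [0.4702 0.1563 0.2547] j6 0.7
```

```bash
python3 -m creep '[0,0.0018,0.0045,0,0,0,-8, 0,0.0004,0.0045,0,0,0,-8, 0,0.0004,0.0045,0,0,0,-8, 0,0.0004,0.0045,0,0,0,-8]'; sh n.sh
python3 -m creep '[0,0.0005,0.0045,0,0,0,-8, 0,0.0004,0.0045,0,0,0,-8, 0,0.0004,0.0045,0,0,0,-8, 0,0.0004,0.0045,0,0,0,-8]'; sh n.sh
```

```text
time_s: 28.85
tcp_pos: [0.4884, 0.1507, 0.2547]
tool_rot: [-0.0, 0.724, 0.69, -0.003]
wrist_force: [-3.2, -9.3, 0.7]
width: -0.003
gripper_force: 4.6
t 28.85 Cm [0.4878 0.1828] box [61 59] dot -84.0 n 17 ring 282.5 phi -90.8 R 0.0321 Frad 9.3 Ftan -3.1 Fz 0.7 tcp [0.4884 0.1507 0.2547] j6 0.13
time_s: 29.3
tcp_pos: [0.5072, 0.1553, 0.2548]
tool_rot: [0.001, 0.506, 0.863, -0.002]
wrist_force: [0.1, -6.7, -1.7]
width: 0.001
gripper_force: 2.8
t 29.3 Cm [0.4877 0.1828] box [62 58] dot -53.50000000000001 n 10 ring 313.0 phi -56.2 R 0.0331 Frad 5.6 Ftan -3.6 Fz -1.7 tcp [0.5072 0.1553 0.2548] j6 -0.42
```

```bash
python3 -m creep '[0,0.0009,0.0045,0,0,0,-8, 0,0.0004,0.0045,0,0,0,-8, 0,0.0004,0.0045,0,0,0,-8, 0,0.0004,0.0045,0,0,0,-8]'; sh n.sh
python3 -m creep '[0,0.0009,0.0045,0,0,0,-8, 0,0.0004,0.0045,0,0,0,-8, 0,0.0004,0.0045,0,0,0,-8, 0,0.0004,0.0045,0,0,0,-8]'; sh n.sh
```

```text
time_s: 29.75
tcp_pos: [0.5203, 0.1694, 0.2552]
tool_rot: [0.002, 0.249, 0.968, -0.0]
wrist_force: [-0.2, -3.6, -1.3]
width: -0.001
gripper_force: 1.3
t 29.75 Cm [0.4868 0.1824] box [62 58] dot None n 0 ring None phi -23.0 R 0.0342 Frad 1.2 Ftan -3.4 Fz -1.3 tcp [0.5203 0.1694 0.2552] j6 -0.95
time_s: 30.2
tcp_pos: [0.5235, 0.1877, 0.2556]
tool_rot: [0.002, -0.027, 1.0, 0.0]
wrist_force: [2.4, -1.4, -0.1]
width: -0.004
gripper_force: 0.8
t 30.2 Cm [0.4872 0.182 ] box [63 59] dot -11.500000000000009 n 20 ring 355.0 phi 8.1 R 0.035 Frad 2.1 Ftan -1.7 Fz -0.1 tcp [0.5235 0.1877 0.2556] j6 -1.48
```

```bash
python3 -m creep '[0,0.0015,0,0,0,0,0, 0,0.0006,0.0045,0,0,0,-8, 0,0.0004,0.0045,0,0,0,-8, 0,0.0004,0.0045,0,0,0,-8, 0,0.0004,0.0045,0,0,0,-8]'; sh n.sh
python3 -m creep '[0,0.0007,0.0045,0,0,0,-8, 0,0.0004,0.0045,0,0,0,-8, 0,0.0004,0.0045,0,0,0,-8, 0,0.0004,0.0045,0,0,0,-8]'; sh n.sh
```

```text
time_s: 30.75
tcp_pos: [0.5165, 0.2044, 0.2558]
tool_rot: [0.004, -0.301, 0.954, -0.0]
wrist_force: [5.1, 0.1, -2.1]
width: 0.001
gripper_force: 2.1
t 30.75 Cm [0.4871 0.1815] box [63 60] dot 16.5 n 18 ring 23.0 phi 37.9 R 0.0351 Frad 4.1 Ftan -3.1 Fz -2.1 tcp [0.5165 0.2044 0.2558] j6 -2.01
time_s: 31.2
tcp_pos: [0.502, 0.2158, 0.2558]
tool_rot: [0.004, -0.552, 0.834, -0.001]
wrist_force: [5.3, 3.2, -1.7]
width: -0.001
gripper_force: 2.4
t 31.2 Cm [0.4876 0.1811] box [63 60] dot 47.0 n 17 ring 53.5 phi 68.3 R 0.0355 Frad 5.0 Ftan -3.8 Fz -1.7 tcp [0.502  0.2158 0.2558] j6 -2.54
```

```bash
python3 -m creep '[0,-0.02,0,0,0,0,0, 0,0.0006,-0.0081,0,0,0,8.5, 0,0.0006,-0.0081,0,0,0,8.5, 0,0.0006,-0.0081,0,0,0,8.5, 0,0.0006,-0.0081,0,0,0,8.5, 0,0.0006,-0.0081,0,0,0,8.5, 0,0.0006,-0.0081,0,0,0,8.5, 0,0.0006,-0.0081,0,0,0,8.5]'; sh n.sh
python3 -m creep '[0,0.0006,-0.0081,0,0,0,8.5, 0,0.0006,-0.0081,0,0,0,8.5, 0,0.0006,-0.0081,0,0,0,8.5, 0,0.0006,-0.0081,0,0,0,8.5, 0,0.0006,-0.0081,0,0,0,8.5, 0,0.0006,-0.0081,0,0,0,8.5, 0,0.0006,-0.0081,0,0,0,8.5, 0,0.0006,-0.0081,0,0,0,8.5]'; sh n.sh
python3 -m creep '[0,0.0006,-0.0081,0,0,0,8.5, 0,0.0006,-0.0081,0,0,0,8.5, 0,0.0006,-0.0081,0,0,0,8.5, 0,0.0006,-0.0081,0,0,0,8.5, 0,0.0006,-0.0081,0,0,0,8.5, 0,0.0006,-0.0081,0,0,0,8.5, 0,0.0006,-0.0081,0,0,0,8.5, 0,0.0006,-0.0081,0,0,0,8.5]'; sh n.sh
```

```text
time_s: 32.05
tcp_pos: [0.5406, 0.1898, 0.255]
tool_rot: [-0.001, -0.06, 0.998, 0.0]
wrist_force: [0.0, 0.4, -0.8]
width: 0.0
gripper_force: 0.0
t 32.05 Cm [0.4874 0.182 ] box [66 65] dot 48.0 n 19 ring 54.5 phi 7.7 R 0.0523 Frad 0.1 Ftan 0.4 Fz -0.8 tcp [0.5406 0.1898 0.255 ] j6 -1.55
time_s: 32.9
tcp_pos: [0.5131, 0.1351, 0.2551]
tool_rot: [-0.001, 0.507, 0.862, -0.0]
wrist_force: [-0.8, -0.2, 0.4]
width: 0.0
gripper_force: 0.0
t 32.9 Cm [0.4877 0.1825] box [65 65] dot 47.0 n 17 ring 53.5 phi -63.0 R 0.0535 Frad -0.2 Ftan -0.8 Fz 0.4 tcp [0.5131 0.1351 0.2551] j6 -0.46
time_s: 33.75
tcp_pos: [0.4521, 0.1403, 0.2552]
tool_rot: [-0.0, 0.902, 0.432, -0.0]
wrist_force: [0.2, -0.3, 0.6]
width: -0.002
gripper_force: 0.0
t 33.75 Cm [0.4883 0.1822] box [65 67] dot 49.00000000000001 n 19 ring 55.5 phi -130.8 R 0.0562 Frad 0.1 Ftan 0.3 Fz 0.6 tcp [0.4521 0.1403 0.2552] j6 0.74
```

```bash
python3 -m creep '[0,0.0006,-0.0081,0,0,0,8.5, 0,0.0006,-0.0081,0,0,0,8.5, 0,0.0006,-0.0081,0,0,0,8.5, 0,0.0006,-0.0081,0,0,0,8.5, 0,0.0006,-0.0081,0,0,0,8.5, 0,0.0006,-0.0081,0,0,0,8.5, 0,0.0006,-0.0081,0,0,0,8.5, 0,0.0006,-0.0081,0,0,0,8.5]'; sh n.sh
```

```text
time_s: 34.6
tcp_pos: [0.434, 0.1989, 0.2552]
tool_rot: [0.0, 0.99, -0.144, -0.0]
wrist_force: [-0.3, -0.1, 0.1]
width: -0.002
gripper_force: 0.0
t 34.6 Cm [0.4884 0.1819] box [67 67] dot 50.49999999999999 n 20 ring 57.0 phi 163.6 R 0.0571 Frad 0.2 Ftan 0.1 Fz 0.1 tcp [0.434  0.1989 0.2552] j6 2.05
```

```bash
python3 -m creep '[0,0.0006,-0.0081,0,0,0,8.5, 0,0.0006,-0.0081,0,0,0,8.5, 0,0.0006,-0.0081,0,0,0,8.5, 0,0.01,0,0,0,0,0, 0,0.01,0,0,0,0,0, 0,0.003,0,0,0,0,0, 0,0,0,0,0,0,0]'; sh n.sh
python3 -m creep '[0,0.0015,0,0,0,0,0, 0,0,0,0,0,0,0]'; sh n.sh
```

```text
time_s: 35.35
tcp_pos: [0.4619, 0.2039, 0.2551]
tool_rot: [0.0, 0.934, -0.357, -0.003]
wrist_force: [-3.2, 7.2, 2.4]
width: -0.001
gripper_force: 3.8
t 35.35 Cm [0.4887 0.1812] box [63 61] dot 55.5 n 20 ring 62.0 phi 141.8 R 0.0342 Frad 7.0 Ftan -3.7 Fz 2.4 tcp [0.4619 0.2039 0.2551] j6 2.49
time_s: 35.6
tcp_pos: [0.4621, 0.2034, 0.255]
tool_rot: [0.0, 0.934, -0.357, -0.004]
wrist_force: [-6.0, 9.7, 4.5]
width: -0.0
gripper_force: 5.2
t 35.6 Cm [0.4886 0.1815] box [64 61] dot 55.5 n 20 ring 62.0 phi 142.4 R 0.0337 Frad 10.7 Ftan -4.0 Fz 4.5 tcp [0.4621 0.2034 0.255 ] j6 2.49
```

```bash
python3 -m creep '[0,0.0005,0.0045,0,0,0,-8, 0,0.0005,0.0045,0,0,0,-8, 0,0.0005,0.0045,0,0,0,-8, 0,0.0005,0.0045,0,0,0,-8]'; sh n.sh
python3 -m creep '[0,0.0008,0.0045,0,0,0,-8, 0,0.0006,0.0045,0,0,0,-8, 0,0.0005,0.0045,0,0,0,-8, 0,0.0005,0.0045,0,0,0,-8]'; sh n.sh
```

```text
time_s: 36.05
tcp_pos: [0.4556, 0.1862, 0.255]
tool_rot: [0.0, 0.997, -0.082, -0.002]
wrist_force: [-3.6, 1.8, 0.3]
width: 0.006
gripper_force: 1.5
t 36.05 Cm [0.4885 0.1819] box [64 59] dot 84.0 n 19 ring 90.5 phi 174.2 R 0.0334 Frad 3.8 Ftan -1.4 Fz 0.3 tcp [0.4556 0.1862 0.255 ] j6 1.89
time_s: 36.5
tcp_pos: [0.4591, 0.1681, 0.2549]
tool_rot: [-0.0, 0.981, 0.194, -0.002]
wrist_force: [-2.9, -1.1, 1.2]
width: 0.002
gripper_force: 0.8
t 36.5 Cm [0.489  0.1823] box [63 59] dot 104.0 n 17 ring 110.5 phi -153.7 R 0.0331 Frad 3.1 Ftan -0.3 Fz 1.2 tcp [0.4591 0.1681 0.2549] j6 1.3
```

```bash
python3 -m creep '[0,0.0015,0,0,0,0,0, 0,0.0006,0.0045,0,0,0,-8, 0,0.0005,0.0045,0,0,0,-8, 0,0.0005,0.0045,0,0,0,-8, 0,0.0005,0.0045,0,0,0,-8]'; sh n.sh
python3 -m creep '[0,0.0008,0.0045,0,0,0,-8, 0,0.0004,0.0045,0,0,0,-8, 0,0.0004,0.0045,0,0,0,-8, 0,0.0004,0.0045,0,0,0,-8]'; sh n.sh
```

```text
time_s: 37.05
tcp_pos: [0.4718, 0.1553, 0.2547]
tool_rot: [-0.001, 0.89, 0.456, -0.003]
wrist_force: [-4.1, -1.2, 0.5]
width: 0.003
gripper_force: 1.6
t 37.05 Cm [0.4885 0.1826] box [61 58] dot 126.99999999999999 n 19 ring 133.5 phi -121.8 R 0.0323 Frad 3.1 Ftan -2.8 Fz 0.5 tcp [0.4718 0.1553 0.2547] j6 0.72
time_s: 37.5
tcp_pos: [0.4899, 0.1498, 0.2548]
tool_rot: [-0.0, 0.73, 0.683, -0.001]
wrist_force: [-2.4, -3.0, -0.2]
width: -0.003
gripper_force: 1.3
t 37.5 Cm [0.4879 0.1828] box [60 59] dot 156.00000000000003 n 19 ring 162.5 phi -88.1 R 0.033 Frad 2.9 Ftan -2.5 Fz -0.2 tcp [0.4899 0.1498 0.2548] j6 0.15
```

```bash
python3 -m creep '[0,0.0015,0,0,0,0,0, 0,0.0006,0.0045,0,0,0,-8, 0,0.0005,0.0045,0,0,0,-8, 0,0.0005,0.0045,0,0,0,-8, 0,0.0005,0.0045,0,0,0,-8]'; sh n.sh
python3 -m creep '[0,0.0012,0.0045,0,0,0,-8, 0,0.0005,0.0045,0,0,0,-8, 0,0.0005,0.0045,0,0,0,-8, 0,0.0005,0.0045,0,0,0,-8]'; sh n.sh
python3 -m creep '[0,0.0012,0.0045,0,0,0,-8, 0,0.0005,0.0045,0,0,0,-8, 0,0.0005,0.0045,0,0,0,-8, 0,0.0005,0.0045,0,0,0,-8]'; sh n.sh
```

```text
time_s: 38.05
tcp_pos: [0.5085, 0.1556, 0.2551]
tool_rot: [0.001, 0.515, 0.857, -0.0]
wrist_force: [-1.5, -3.7, -1.6]
width: -0.001
gripper_force: 1.7
t 38.05 Cm [0.4877 0.1827] box [62 59] dot -172.0 n 19 ring 194.5 phi -54.1 R 0.0336 Frad 2.1 Ftan -3.3 Fz -1.6 tcp [0.5085 0.1556 0.2551] j6 -0.4
time_s: 38.5
tcp_pos: [0.5209, 0.17, 0.2556]
tool_rot: [0.002, 0.26, 0.966, 0.001]
wrist_force: [-0.1, -0.8, -0.5]
width: -0.003
gripper_force: 0.1
t 38.5 Cm [0.4872 0.1821] box [62 59] dot -153.0 n 21 ring 213.5 phi -21.8 R 0.0345 Frad 0.2 Ftan -0.8 Fz -0.5 tcp [0.5209 0.17   0.2556] j6 -0.93
time_s: 38.95
tcp_pos: [0.5236, 0.1883, 0.2556]
tool_rot: [0.002, -0.016, 1.0, 0.0]
wrist_force: [0.1, -0.5, 0.2]
width: 0.0
gripper_force: 0.3
t 38.95 Cm [0.4872 0.1818] box [63 59] dot -150.5 n 20 ring 216.0 phi 8.9 R 0.0352 Frad -0.0 Ftan -0.5 Fz 0.2 tcp [0.5236 0.1883 0.2556] j6 -1.46
```

```bash
python3 -m creep '[0,0.0015,0,0,0,0,0, 0,0.001,0,0,0,0,0, 0,0.0006,0.0045,0,0,0,-8, 0,0.0005,0.0045,0,0,0,-8, 0,0.0005,0.0045,0,0,0,-8, 0,0.0005,0.0045,0,0,0,-8]'; sh n.sh
python3 -m creep '[0,0.0009,0.0045,0,0,0,-8, 0,0.0004,0.0045,0,0,0,-8, 0,0.0004,0.0045,0,0,0,-8, 0,0.0004,0.0045,0,0,0,-8]'; sh n.sh
python3 -m creep '[0,-0.02,0,0,0,0,0, 0,0.0006,-0.0081,0,0,0,8.5, 0,0.0006,-0.0081,0,0,0,8.5, 0,0.0006,-0.0081,0,0,0,8.5, 0,0.0006,-0.0081,0,0,0,8.5, 0,0.0006,-0.0081,0,0,0,8.5, 0,0.0006,-0.0081,0,0,0,8.5, 0,0.0006,-0.0081,0,0,0,8.5]'; sh n.sh
```

```text
time_s: 39.6
tcp_pos: [0.5161, 0.2048, 0.2559]
tool_rot: [0.004, -0.292, 0.956, -0.001]
wrist_force: [5.2, 0.7, -2.3]
width: -0.001
gripper_force: 2.2
t 39.6 Cm [0.4871 0.1814] box [63 60] dot -123.5 n 20 ring 243.0 phi 38.8 R 0.035 Frad 4.5 Ftan -2.7 Fz -2.3 tcp [0.5161 0.2048 0.2559] j6 -1.99
time_s: 40.05
tcp_pos: [0.5013, 0.2162, 0.2558]
tool_rot: [0.004, -0.544, 0.839, -0.001]
wrist_force: [3.6, 2.6, -1.1]
width: -0.001
gripper_force: 2.0
t 40.05 Cm [0.4875 0.1812] box [63 60] dot -91.50000000000001 n 20 ring 275.0 phi 69.4 R 0.0356 Frad 3.7 Ftan -2.5 Fz -1.1 tcp [0.5013 0.2162 0.2558] j6 -2.52
time_s: 40.9
tcp_pos: [0.5396, 0.1896, 0.2551]
tool_rot: [-0.0, -0.051, 0.999, 0.0]
wrist_force: [0.2, 0.1, 0.2]
width: 0.0
gripper_force: 0.0
t 40.9 Cm [0.4873 0.1819] box [66 65] dot -87.5 n 20 ring 279.0 phi 7.6 R 0.0513 Frad 0.3 Ftan 0.1 Fz 0.2 tcp [0.5396 0.1896 0.2551] j6 -1.53
```

```bash
python3 -m creep '[0,0.0006,-0.0081,0,0,0,8.5, 0,0.0006,-0.0081,0,0,0,8.5, 0,0.0006,-0.0081,0,0,0,8.5, 0,0.0006,-0.0081,0,0,0,8.5, 0,0.0006,-0.0081,0,0,0,8.5, 0,0.0006,-0.0081,0,0,0,8.5, 0,0,0,0,0,0,0]'; sh n.sh
python3 -m creep '[0,0.015,0,0,0,0,0, 0,0.004,0,0,0,0,0, 0,0.002,0,0,0,0,0, 0,0,0,0,0,0,0]'; sh n.sh
```

```text
time_s: 41.65
tcp_pos: [0.5235, 0.1449, 0.2551]
tool_rot: [-0.001, 0.379, 0.925, -0.0]
wrist_force: [-0.5, -0.8, -0.1]
width: 0.0
gripper_force: 0.0
t 41.65 Cm [0.4874 0.1825] box [66 64] dot -88.00000000000001 n 19 ring 278.5 phi -47.5 R 0.0514 Frad 0.3 Ftan -0.9 Fz -0.1 tcp [0.5235 0.1449 0.2551] j6 -0.73
time_s: 42.1
tcp_pos: [0.5115, 0.1595, 0.2556]
tool_rot: [0.004, 0.376, 0.927, -0.0]
wrist_force: [5.3, -10.6, -4.1]
width: -0.0
gripper_force: 5.6
t 42.1 Cm [0.4858 0.184 ] box [63 47] dot -82.50000000000001 n 14 ring 284.0 phi -45.8 R 0.0325 Frad 11.3 Ftan -3.6 Fz -4.1 tcp [0.5115 0.1595 0.2556] j6 -0.7
```

```bash
python3 -m creep '[0,0.0004,0.0045,0,0,0,-8, 0,0.0005,0.0045,0,0,0,-8, 0,0.0005,0.0045,0,0,0,-8, 0,0.0005,0.0045,0,0,0,-8]'; sh n.sh
python3 -m creep '[0,0.0012,0.0045,0,0,0,-8, 0,0.0006,0.0045,0,0,0,-8, 0,0.0005,0.0045,0,0,0,-8, 0,0.0005,0.0045,0,0,0,-8]'; sh n.sh
```

```text
time_s: 42.55
tcp_pos: [0.521, 0.176, 0.2558]
tool_rot: [0.006, 0.104, 0.995, -0.0]
wrist_force: [8.7, -5.1, -5.9]
width: 0.003
gripper_force: 5.0
t 42.55 Cm [0.4872 0.1821] box [62 59] dot -52.0 n 19 ring 314.5 phi -11.9 R 0.0329 Frad 9.6 Ftan -3.2 Fz -5.9 tcp [0.521  0.176  0.2558] j6 -1.24
time_s: 43.0
tcp_pos: [0.5194, 0.1953, 0.2559]
tool_rot: [0.008, -0.174, 0.985, -0.0]
wrist_force: [11.7, 0.8, -8.4]
width: 0.001
gripper_force: 5.4
t 43.0 Cm [0.4871 0.1816] box [63 60] dot -18.000000000000014 n 19 ring 348.5 phi 22.2 R 0.033 Frad 11.1 Ftan -3.7 Fz -8.4 tcp [0.5194 0.1953 0.2559] j6 -1.76
```

One and a half more rows, then retract, rise and look.

```bash
python3 -m creep '[0,0.0003,0.0045,0,0,0,-8, 0,0.0002,0.002,0,0,0,-4]'; sh n.sh; python3 -m creep '[0,-0.03,0,0,0,0,0, 0,0,0,-0.05,0,0,0, 0,0,0,0,0,0,0]'; sh n.sh
python3 - <<'E'
from h import *
p,im=snap("wrist","w7.png")
u,v=map(int,proj(p,[.4888,.1828,.101])); x,y=max(u-70,0),max(v-70,0)
cv2.imwrite("pics/c7.png",cv2.resize(im[y:y+140,x:x+140,::-1],None,fx=4,fy=4,interpolation=cv2.INTER_CUBIC))
E
```

```text
time_s: 43.25
tcp_pos: [0.5161, 0.2019, 0.256]
tool_rot: [0.008, -0.275, 0.962, -0.0]
wrist_force: [11.3, 4.2, -7.1]
width: 0.003
gripper_force: 5.6
t 43.25 Cm [0.4872 0.1815] box [63 60] dot -5.500000000000006 n 18 ring 1.0 phi 34.9 R 0.0333 Frad 11.7 Ftan -3.0 Fz -7.1 tcp [0.5161 0.2019 0.256 ] j6 -1.96
time_s: 43.6
tcp_pos: [0.5394, 0.2175, 0.3079]
tool_rot: [0.003, -0.273, 0.962, -0.0]
wrist_force: [0.6, 1.2, 0.6]
width: -0.002
gripper_force: 0.0
t 43.6 Cm [0.4879 0.1816] box [46 47] dot -4.000000000000006 n 19 ring 2.5 phi 34.4 R 0.0613 Frad 1.1 Ftan 0.7 Fz 0.6 tcp [0.5394 0.2175 0.3079] j6 -1.93
```

View pics/c7.png

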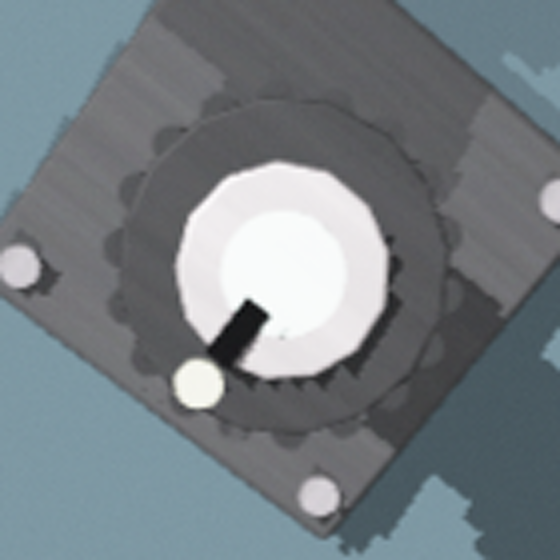

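The narrow ring's dot (198,384 in the crop) lines up with its pointer, and tracking counted two full turns. I'll rise clear and hand in.

```bash
python3 -m creep '[0,0,0,-0.05,0,0,0, 0,0,0,-0.05,0,0,0, 0,0,0,0,0,0,0, 0,0,0,0,0,0,0]'; python3 -c "
from cell import *
print(job_done())"
```

```text
time_s: 44.1
tcp_pos: [0.5366, 0.2159, 0.4061]
tool_rot: [0.001, -0.272, 0.962, -0.0]
wrist_force: [-0.4, 0.1, 0.1]
width: 0.002
gripper_force: 0.0
the job is handed in; nothing more can be done
None
```

The job is handed in at 44 s: the wide ring is loosened one full turn (dot about 5° past its pointer) and the narrow ring two full turns (about 2° past). I never went near the middle ring or the loose items with the fingertip, and the arm finished clear above the bench.

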